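# Serve one sweet from the desk dispenser

## Task

Get a sweet for a visitor: twist the knob of the sweet dispenser clockwise to its stop and let go, so that it springs back and one ball-shaped sweet rolls down the chute into the dish. Then take the dish by its handle, lift it well clear of the desk without turning it, and in the air turn it level through a quarter turn, either way, so that its handle is square to the chute, with the sweet staying in the middle of the dish. Finish while still holding the dish up there, level and still; do not touch the sweet and leave the other things on the desk alone.

Things in the scene. Friction and masses are not known exactly. Their poses are not given: they have to be found in the camera images.
- dispenser: white and black box-shaped sweet dispenser, fixed to the desk, 88 x 88 mm and 94 mm high to its flat top, with the knob on top (132 mm high with the knob). Origin at the centre of its underside, z up. Its steel chute leaves the front along -x of this frame. The one sweet inside is moved by the knob: it falls onto the chute at about 0.8 to 1.2 rad of knob turn
- chute_lip (a point): middle of the lip of the 29 mm wide chute, 70 mm along -x from the dispenser's axis, 27 mm above the desk; the dish stands about 6 mm beyond it. Axes as the dispenser's
- knob (a joint): turn of the dispenser's knob in rad: 0 at rest, grows clockwise seen from above to a hard stop at 1.25; a spring (about 0.03 N m at rest, 0.16 N m at the stop) returns it to 0 when let go, in about a second
- knob_grip (a point): point on the knob's vertical axis at gripping height, 120 mm above the desk. The grip is an upright black bar 44 mm long (x of this frame), 12 mm wide (y) and 28 mm high, its top 132 mm and its underside 104 mm above the desk, on a 18 mm thick round stem above the dispenser's top at 94 mm. The frame turns with the knob, about its z axis, which points up
- dish_centre (a point): centre of the floor of the loose dark wooden dish, 7 mm above its underside. Round dish, outer diameter 96 mm, 24 mm high, walls 3 mm, its floor a shallow cone that rises about 10 degrees from the middle outward; with its handle 140 g. The frame has x pointing from the handle to the centre and z up. At the start the dish stands on the desk with its handle pointing away from the dispenser, x within 0.1 rad of the dispenser's x
- dish_grip (a point): centre of the dish's handle grip, a bar 42 mm long (x of this frame, radial), 13 mm wide (y) and 24 mm high, its underside 14 mm and its top 38 mm above the dish's underside; the point lies 83 mm along -x from the dish's centre, 26 mm above the underside. Axes as the dish's
- dish: the same dish, origin at the centre of its underside, axes as above
- sweet_center (a point): centre of the loose round white sweet, diameter 18 mm, 12 g; at the start it is inside the dispenser, hidden. In the middle of the dish its centre lies 16 mm above the dish's underside. It settles there by itself within about 3 s after it has rolled in
- sweet: the same sweet
- note_pad: bystander: block of note paper 76 x 77 x 13 mm, origin at the centre of its underside
- staple_box: bystander: small card box 36 x 58 x 16 mm, origin at the centre of its underside
- earbud_case: bystander: white earbud case 46 x 60 x 25 mm, origin at the centre of its underside

How it is judged:
On the way, in this order (a step that is already met when the one before it is completed fails the run):
1. the knob is twisted to its stop (value of joint knob above 1.15 rad), for 0.1 s.
2. the knob is let go and has sprung back, and the sweet lies in the dish (value of joint knob below 0.08 rad and contact force between the fingers and dispenser below 0.1 N and horizontal distance between sweet_center and dish_centre below 0.035 m and height (world z) of sweet_center below 0.03 m), for 0.2 s.
3. the dish, with the sweet, is lifted clear of the desk, not yet turned (height (world z) of dish above 0.05 m and angle between the x axis of dish and the x axis of dispenser, either way round below 0.35 rad and distance between sweet_center and dish_centre below 0.03 m), for 0.1 s.
At the end, for the whole second after the job is handed in: The dish is held in the fingers, its underside more than 50 mm above the desk, clear of the dispenser, still (under 0.03 m/s), level within 0.12 rad and turned so that its handle is square to the chute within 0.2 rad; the sweet lies within 13 mm of the dish's middle; the knob is back at rest (height (world z) of dish above 0.05 m and angle between dish's own z axis and vertical below 0.12 rad and angle between the x axis of dish and the y axis of dispenser, either way round below 0.2 rad and distance between sweet_center and dish_centre below 0.018 m and horizontal distance between sweet_center and dish_centre below 0.013 m and linear speed of dish below 0.03 m/s and contact force between the fingers and dish above 1 N and contact force between dish and dispenser below 0.1 N and value of joint knob below 0.08 rad); the arm keeps its last pose, push and grip.
It fails at once if the sweet rolls away from the middle of the raised dish (more than 25 mm) (height (world z) of dish above 0.03 m and distance between sweet_center and dish_centre above 0.028 m).
It fails at once if the robot touches the sweet (contact force between any of the fingers, the arm and sweet above 0.2 N).
It fails at once if the raised dish is tilted (height (world z) of dish above 0.03 m and angle between dish's own z axis and vertical above 0.25 rad).
It fails at once if a bystander is moved by more than 25 mm (distance of any of note_pad, staple_box, earbud_case from where it was at the start of the episode above 0.025 m).
It also fails if it takes over 61 s, if anything falls off the work surface, if the arm or the gripper's body presses on something with over 40 N, if the wrist force passes 120 N, or if a joint passes its speed limit or range.

## Robot

A 7-joint arm with a two-finger parallel gripper is mounted at the origin on a cart in front of the work surface, level with it; the furniture and walls round the work are solid. World frame = base frame: x ahead of the robot, y to its left, z up, the work surface at z = 0. Lengths are in m, angles in rad, forces in N, time in s.
With the tool pointing down it reaches from about 0.425 to 0.925 m from the base axis. Payload 6.8 kg.
Tool frame: the origin (TCP) lies on the centre line of the jaws, within the pads' length; the fingertips stand 25 mm ahead of it and the grasp point (between the pads) lies 6 mm ahead of it; z points along the fingers, y is the line along which they close (so a half turn about z gives the same grasp; the last joint's range is limited). The gripper opens to 85 mm and grips with 20 to 120 N. Pads are 22 mm wide; open, the fingers measure 114 mm over their backs; the gripper's body (76 mm by 85 mm) begins 54 mm behind the grasp point. The pads swing forward as they close: fully open they stand 13 mm farther back than shut.
Start: joints at [-1.338, 0.477, 0.022, 1.555, -0.011, 1.109, -0.083], TCP at [0.226, 0.636, 0.256] pointing down, gripper open.
Joint ranges: [-2.96, 2.96], [-0.34, 2.1], [-1.41, 1.46], [0.24, 2.44], [-1.37, 4.51], [0.17, 1.92], [-2.96, 2.96]. Speed limits (rad/s): [2.39, 2.39, 3.14, 3.14, 3.14, 3.14, 3.14].

## Interface

Orientations are given as a rotation vector (axis times angle).
In Python, from bench import telemetry, grab_frame, job gives the robot as it stands.
- The arm moves only by the tool apply_moves, never from a script. Its argument "rows" is a list of rows, each a list of 2 entries, a list of its own where there are three numbers: the shift along the tool's x, y, z each as a share of 250 mm, from -1 to 1, then the turn, a rotation vector about the tool's x, y, z each as a share of pi rad, from -1 to 1. A call has 1 to 10 rows; each row is the pose to reach, as a shift and turn from the pose commanded when the call began, along the tool's axes at that moment, turning the shorter way round; what a row does not reach only later rows make up. A row lasts 1/8 s, in which the tool goes at most 62.5 mm and 10.7 degrees, less where a joint would pass 70% of its speed; a pose out of reach is approached as far as the arm can. A call with a number of a shift or a turn outside -1 to 1 is refused whole. A call with a gripper value outside its range is refused whole. "jaw" is the gripper's target within -1 to 1 (fully open at 1, half-way at 0, shut at -1), set as the call begins (left out, the last holds). The fingers move at their own pace and stop on an object; "newtons" is the grip in N (left out, the last holds). Time passes only in rows, so rows that repeat a pose let the fingers close. It gives the time, the measured TCP pose, the force, the opening and the grip force at its end, in the units of the state.
- telemetry.get_obs(): the state, without advancing time (a new reading comes with each control period).
- grab_frame(name): name is "scene" or "top" or "wrist"; returns a dict with "frame" (384x512x3 uint8, red, green, blue), "vertical_fov" (degrees; the focal length in pixels is half the picture's height over the tangent of half this angle, whatever the lens; pixels are square), "cx", "cy" (the principal point, pixels), "origin" and "attitude" of the camera in the world. Camera axes: x right, y up, looking along -z (the intrinsics and any distortion apply to the point x, -y, -z); pixel columns grow to the right and rows downward; lengths in m; the calibration is good to about 2 mm. A picture is of the moment at which its call begins. There is no depth.
- job.hand_in(): hands the job in; it is judged then, once.
The state is a dict: "clock": time; "joints": joint angles; "qvel": joint speeds; "tau": joint torques, N m; "tcp_pos": TCP position; "orientation": TCP orientation; "contact_force": force on the tool from outside, world axes, zero at the start; "moment": the same for the moment, N m; "grip_width": finger opening in m; "gripper_force": force on a finger pad.
Only numpy, scipy, OpenCV 4.12 (cv2) and the standard library are available. Lean on these libraries where they do the work, as an engineer would, in place of code of your own. Each camera call takes 0.05 s, during which the arm holds its last target. There are 200 camera calls.

## Working session

There is one attempt and no reset: what is moved stays moved. The work goes in short steps, Python scripts to look and compute and a tool call to move; the robot and the scene stay as the last step left them, time stands still between calls to the robot, and variables do not carry over. Pictures are saved under pics/ and viewed, at most 11 in all, crops included, and the job is handed in when it is done.

Besides the shell and the picture viewer there is one more tool, called as name([rows], argument=value, ...), one row to a line, values as JSON. apply_moves: Moves the arm, as the interface text tells. Its arguments: {"type":"object","properties":{"rows":{"type":"array"},"jaw":{"type":"number"},"newtons":{"type":"number"}},"required":["rows"]}

```bash
mkdir -p pics
cat > h.py <<'E'
import numpy as np,cv2
from bench import telemetry,grab_frame,job
from scipy.spatial.transform import Rotation as R
def save(n,f):
    d=grab_frame(n); cv2.imwrite(f'pics/{f}.png',d['frame'][:,:,::-1]); 
    import pickle; pickle.dump(d,open(f'pics/{f}.pkl','wb')); return d
E
python3 - <<'E'
from h import *
for n in('scene','top','wrist'):
    d=save(n,n+'0'); print(n,{k:v for k,v in d.items() if k!='frame'})
a=[cv2.imread(f'pics/{n}0.png') for n in('scene','top')]
cv2.imwrite('pics/a.png',cv2.resize(a[1],(800,600)))
cv2.imwrite('pics/b.png',cv2.resize(a[0],(800,600)))
o=telemetry.get_obs();print(o)
E
```

```text
scene {'vertical_fov': 44.657139053137115, 'cx': 250.499604844659, 'cy': 193.75492438994343, 'origin': array([ 0.08508285, -0.94452288,  0.84225841]), 'attitude': array([ 0.84237152, -0.24629313, -0.49886664])}
top {'vertical_fov': 54.66472918949034, 'cx': 259.32934207583503, 'cy': 191.39612656480938, 'origin': array([ 0.39876415, -0.20197991,  1.16156686]), 'attitude': array([ 0.10617208, -0.11437498, -1.58543796])}
wrist {'vertical_fov': 65.92657141341425, 'cx': 258.43559985041577, 'cy': 190.4770532882722, 'origin': array([0.16501071, 0.65874276, 0.37311117]), 'attitude': array([-0.22930011, -0.15938606,  1.22379816])}
{'clock': 0.15, 'joints': array([-1.33810744,  0.47759045,  0.02234027,  1.55616656, -0.01150361,
        1.10932128, -0.08310312]), 'qvel': array([ 5.47520278e-04, -4.39006456e-03,  1.44835177e-03, -2.85744703e-03,
        2.00149716e-03,  3.99157800e-04, -2.08688197e-06]), 'tau': array([ 2.14303764e-03, -5.96921933e+01,  1.60980720e+00, -2.81493348e+01,
        1.27047580e-02,  6.46390850e-03, -3.48956473e-05]), 'tcp_pos': array([0.22546834, 0.63580415, 0.25558658]), 'orientation': array([-5.32668893e-01, -3.09595880e+00,  2.12059962e-03]), 'contact_force': array([-0.44786541,  0.27658634, -0.95971529]), 'moment': array([0.0931104 , 0.00354678, 0.01293811]), 'gripper_force': 0.0, 'grip_width': 0.08531398143185603}
```

View pics/a.png

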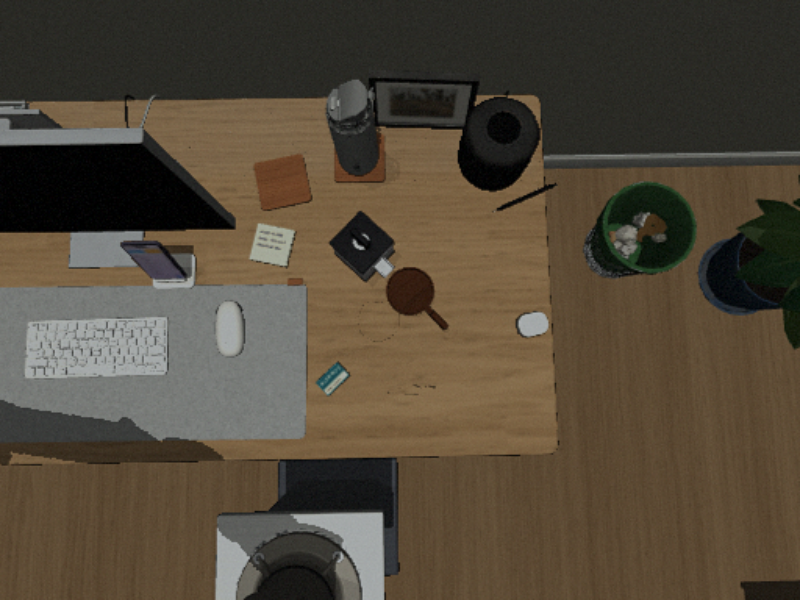

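View pics/b.png

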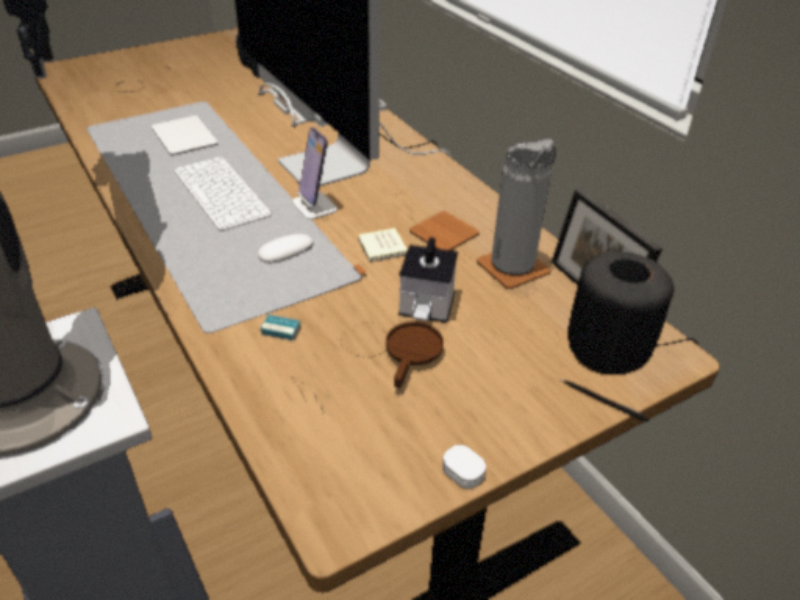

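The top view shows the dispenser at (362,246), the dish at (410,291) and its handle end at (445,327). The chute points to the lower right, towards the dish. I'll enlarge both views.

Run:
```python
from h import *
a=cv2.imread('pics/top0.png')[130:217,200:300];b=cv2.imread('pics/scene0.png')[145:255,235:305]
a=cv2.convertScaleAbs(cv2.resize(a,(800,696),interpolation=cv2.INTER_CUBIC)[:600],alpha=2)
cv2.imwrite('pics/c.png',a)   # 8x, offset (200,130)
b=cv2.convertScaleAbs(cv2.resize(b,None,fx=5.4,fy=5.4,interpolation=cv2.INTER_CUBIC),alpha=1.5)
cv2.imwrite('pics/d.png',b) # 5.4x offset (235,145)
```

```text
(no output)
```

View pics/c.png

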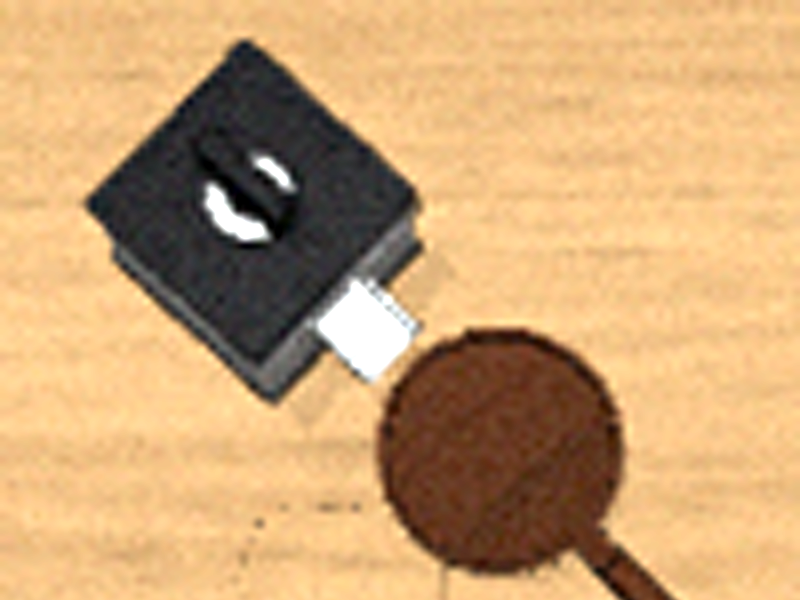

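View pics/d.png

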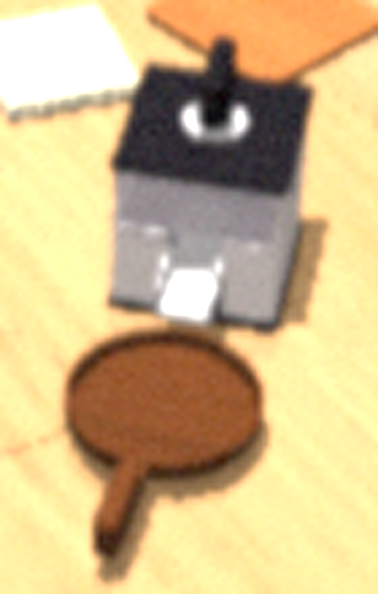

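Crop c: dispenser top corners are at (243,40), (420,197), (260,362) and (88,205). The dish rim is centred at (501,451), and the knob bar runs from (205,150) to (290,210). Crop d: top corners are at (140,68), (310,88), (297,190) and (115,168). The dish rim spans columns 66–262 and the handle tip is at (107,530).

```bash
cat >> h.py <<'E'
import pickle
def ray(d,u,v):
    f=192/np.tan(np.radians(d['vertical_fov']/2))
    r=np.array([(u-d['cx'])/f,-(v-d['cy'])/f,-1]); return R.from_rotvec(d['attitude']).apply(r)
def onz(d,u,v,z):
    r=ray(d,u,v);o=d['origin'];return (o+r*(z-o[2])/r[2])[:2]
def ld(f): return pickle.load(open(f'pics/{f}.pkl','rb'))
E
python3 - <<'E'
from h import *
np.set_printoptions(precision=4,suppress=True)
T=ld('top0');S=ld('scene0')
c=lambda u,v:(200+(u+.5)/8-.5,130+(v+.5)/8-.5)
s=lambda u,v:(235+(u+.5)/5.4-.5,145+(v+.5)/5.4-.5)
for d,g,P in((T,c,[(243,40),(420,197),(260,362),(88,205)]),(S,s,[(140,68),(310,88),(297,190),(115,168)])):
    X=np.array([onz(d,*g(*p),.094) for p in P]);print('corners',X,'mean',X.mean(0),'sides',np.linalg.norm(X-np.roll(X,-1,0),axis=1))
    e=np.roll(X,-1,0)-X; print('ang',[np.degrees(np.arctan2(v[1],v[0])) for v in e])
print('knob ends',onz(T,*c(205,150),.132),onz(T,*c(290,210),.132))
print('lip',onz(T,*c(415,330),.027),onz(T,*c(372,382),.027),onz(S,*s(186,318),.027))
print('dish top',[onz(T,*c(*p),.024) for p in((501,451),(378,451),(624,451),(501,328),(501,573))])
print('dish scene L,R,top',[onz(S,*s(*p),.024) for p in((66,400),(262,400),(165,332))])
print('handle tip',onz(T,285.4-.2,209.3-.2,.03),onz(S,*s(107,527),.038))
a=cv2.imread('pics/top0.png')[165:215,240:295]
cv2.imwrite('pics/e.png',cv2.convertScaleAbs(cv2.resize(a,None,fx=12,fy=12,interpolation=cv2.INTER_CUBIC),alpha=2))
E
```

```text
corners [[ 0.7209 -0.1248]
 [ 0.6602 -0.1895]
 [ 0.5995 -0.1302]
 [ 0.6593 -0.0674]] mean [ 0.66   -0.1279] sides [0.0887 0.0849 0.0867 0.0842]
ang [np.float64(-133.17749503001065), np.float64(135.66383444133646), np.float64(46.4163330223209), np.float64(-42.9356222209619)]
corners [[ 0.6503 -0.0734]
 [ 0.7153 -0.1303]
 [ 0.663  -0.1947]
 [ 0.5967 -0.137 ]] mean [ 0.6563 -0.1339] sides [0.0863 0.083  0.0879 0.0832]
ang [np.float64(-41.22263306461705), np.float64(-129.05510277890028), np.float64(138.96349002635944), np.float64(49.85620082409999)]
knob ends [ 0.6693 -0.1137] [ 0.647  -0.1438]
lip [ 0.6237 -0.1859] [ 0.6035 -0.169 ] [ 0.6107 -0.1832]
dish top [array([ 0.576 , -0.2185]), array([ 0.5769, -0.1709]), array([ 0.5752, -0.2662]), array([ 0.6245, -0.2194]), array([ 0.5285, -0.2176])]
dish scene L,R,top [array([ 0.5321, -0.2013]), array([ 0.6122, -0.2477]), array([ 0.5982, -0.184 ])]
handle tip [ 0.5023 -0.2874] [ 0.4987 -0.2929]
```

View pics/e.png

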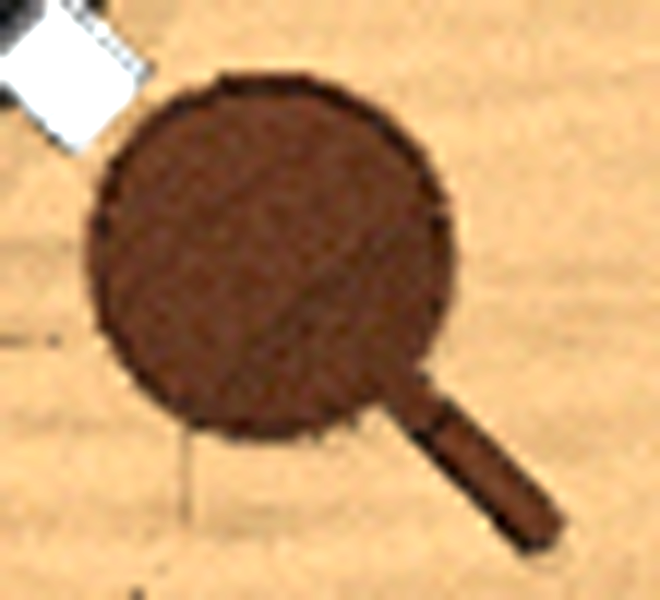

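```bash
cat >> h.py <<'E'
np.set_printoptions(precision=4,suppress=True)
def plan(*W):
    """W: (x,y,z,yaw_deg of tool y); prints shift/turn shares from the present pose, tool down"""
    o=telemetry.get_obs();r0=R.from_rotvec(o['orientation'])
    print('now',o['tcp_pos'],'yawY',yawY(o),'j',o['joints'],'t',o['clock'])
    for x,y,z,a in W:
        a=np.radians(a);Y=np.array([np.cos(a),np.sin(a),0]);Z=np.array([0,0,-1]);X=np.cross(Y,Z)
        r=R.from_matrix(np.c_[X,Y,Z])
        print(np.round(r0.inv().apply(np.array([x,y,z])-o['tcp_pos'])/.25,4).tolist(),np.round((r0.inv()*r).as_rotvec()/np.pi,4).tolist())
def yawY(o):
    m=R.from_rotvec(o['orientation']).as_matrix();return np.degrees(np.arctan2(m[1,1],m[0,1])),'tilt',m[:2,2]
E
python3 -c "
from h import *
plan((.37,.37,.28,40),(.49,.18,.3,10),(.51,.0,.3,-20),(.53,-.13,.3,-43))"
```

```text
now [0.2255 0.6358 0.2556] yawY (np.float64(70.4753391229617), 'tilt', array([-0.0004, -0.0013])) j [-1.3381  0.4776  0.0223  1.5562 -0.0115  1.1093 -0.0831] t 0.15
[-0.9002, -0.809, -0.0965] [-0.0004, 0.0001, 0.1693]
[-1.6066, -1.365, -0.1757] [-0.0004, 0.0003, 0.336]
[-1.9227, -2.0168, -0.1748] [-0.0003, 0.0004, 0.5026]
[-2.1719, -2.4802, -0.1741] [-0.0003, 0.0004, 0.6304]
```

apply_moves([
  [[-0.18,-0.16,-0.02],[0,0,0.034]],
  [[-0.36,-0.32,-0.04],[0,0,0.068]],
  [[-0.54,-0.48,-0.06],[0,0,0.1]],
  [[-0.72,-0.64,-0.08],[0,0,0.135]],
  [[-0.9,-0.81,-0.1],[0,0,0.17]],
  [[-0.9,-0.81,-0.1],[0,0,0.17]],
  [[-0.9,-0.81,-0.1],[0,0,0.17]],
], jaw=1)

```text
clock: 1.02
tcp_pos: [0.3696, 0.3706, 0.2813]
orientation: [-1.33, -2.846, -0.001]
contact_force: [0.4, 0.7, 0.8]
grip_width: 0.0854
gripper_force: 0.0
```

```bash
python3 -c "
from h import *
plan((.49,.18,.3,10),(.52,.1,.3,-5),(.52,.0,.3,-20),(.53,-.13,.3,-43))"
```

```text
now [0.3696 0.3706 0.2813] yawY (np.float64(39.9113453952391), 'tilt', array([-0.0003,  0.0006])) j [-1.0869  0.2003  0.2102  1.8982 -0.0487  1.0476 -0.1598] t 1.025
[-0.8937, -0.1198, -0.0753] [-0.0, -0.0002, 0.1662]
[-1.2162, -0.2331, -0.0755] [-0.0, -0.0002, 0.2495]
[-1.523, -0.4897, -0.0758] [-0.0001, -0.0002, 0.3328]
[-1.9475, -0.7927, -0.0761] [-0.0001, -0.0002, 0.4606]
```

apply_moves([
  [[-0.22,-0.03,-0.02],[0,0,0.042]],
  [[-0.45,-0.06,-0.04],[0,0,0.084]],
  [[-0.67,-0.09,-0.06],[0,0,0.125]],
  [[-0.9,-0.12,-0.075],[0,0,0.167]],
  [[-0.9,-0.12,-0.075],[0,0,0.167]],
  [[-0.9,-0.12,-0.075],[0,0,0.167]],
])

```text
clock: 1.78
tcp_pos: [0.4906, 0.1803, 0.2996]
orientation: [-2.019, -2.406, 0.001]
contact_force: [0.0, 0.9, -0.1]
grip_width: 0.0853
gripper_force: 0.0
```

```bash
python3 -c "
from h import *
plan((.51,.05,.3,-15),(.53,-.05,.3,-30))"
```

```text
now [0.4906 0.1803 0.2996] yawY (np.float64(10.01736649591111), 'tilt', array([-0.0008,  0.0002])) j [-0.84    0.1862  0.4267  1.8875 -0.0872  1.0865 -0.2042] t 1.775
[-0.5265, -0.0144, -0.0016] [-0.0003, -0.0, 0.139]
[-0.9344, -0.0052, -0.0018] [-0.0003, -0.0, 0.2223]
```

apply_moves([
  [[-0.23,0,0],[0,0,0.056]],
  [[-0.46,0,0],[0,0,0.11]],
  [[-0.7,0,0],[0,0,0.167]],
  [[-0.93,0,0],[0,0,0.222]],
  [[-0.93,0,0],[0,0,0.222]],
  [[-0.93,0,0],[0,0,0.222]],
])

```text
clock: 2.52
tcp_pos: [0.5309, -0.0482, 0.2995]
orientation: [-2.718, -1.573, 0.001]
contact_force: [-0.3, 0.5, 0.5]
grip_width: 0.0853
gripper_force: 0.0
```

```bash
python3 -c "
from h import *
plan((.62,-.17,.32,-43))
d=grab_frame('wrist');r=ray(d,256,192);print(d['origin'],r)"
```

```text
now [ 0.5309 -0.0482  0.2995] yawY (np.float64(-29.86862887039122), 'tilt', array([-0.001 ,  0.0007])) j [-0.5845  0.2263  0.6648  1.8758 -0.1572  1.0927 -0.3806] t 2.525
[-0.2449, 0.5514, -0.0825] [-0.0004, 0.0, 0.073]
[0.5647 0.0094 0.4173] [-0.1391 -0.2245 -0.9645]
```

apply_moves([
  [[-0.08,0.18,-0.03],[0,0,0.025]],
  [[-0.16,0.37,-0.06],[0,0,0.05]],
  [[-0.245,0.55,-0.08],[0,0,0.073]],
  [[-0.245,0.55,-0.08],[0,0,0.073]],
  [[-0.245,0.55,-0.08],[0,0,0.073]],
  [[-0.245,0.55,-0.08],[0,0,0.073]],
])

```text
clock: 3.32
tcp_pos: [0.6189, -0.1703, 0.3197]
orientation: [-2.88, -1.25, -0.0]
contact_force: [-0.0, 0.3, 0.5]
grip_width: 0.0854
gripper_force: 0.0
```

```bash
python3 -c "
from h import *
d=save('wrist','w1');print(d['origin'],telemetry.get_obs()['tcp_pos'])
cv2.imwrite('pics/w1b.png',cv2.convertScaleAbs(cv2.resize(cv2.imread('pics/w1.png'),(800,600)),alpha=1.6))"
```

```text
[ 0.6647 -0.1218  0.4375] [ 0.6189 -0.1707  0.3199]
```

View pics/w1b.png

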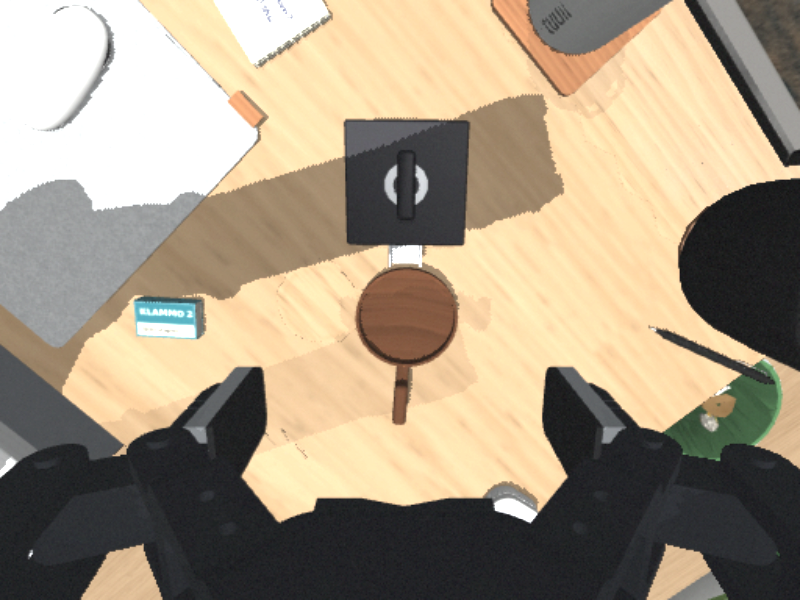

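Wrist view at 800 px: the dispenser top spans (345–468, 121–244). The knob bar runs from (406,151) to (406.5,219). The dish rim is centred at (407,315) and the handle runs from (403,366) to (399,422).

Run:
```python
from h import *
d=ld('w1');g=lambda u,v:((u+.5)/1.5625-.5,(v+.5)/1.5625-.5)
w=lambda u,v,z:onz(d,*g(u,v),z)
X=np.array([w(*p,.094) for p in((345,121),(468,121),(465,244),(347,243))])
print('disp',X.mean(0),np.linalg.norm(X-np.roll(X,-1,0),axis=1));e=np.roll(X,-1,0)-X;print(np.degrees(np.arctan2(e[:,1],e[:,0])))
a,b=w(406,151,.132),w(407,219,.132);print('knob',a,b,(a+b)/2,np.linalg.norm(a-b),np.degrees(np.arctan2(*(a-b)[::-1])))
print('ring',w(406.5,185,.094))
P=[w(*p,.024) for p in((357,316),(457,316),(407,266),(407,365))];print('dish',P,(P[0]+P[1])/2,(P[2]+P[3])/2)
print('lip',w(406,266,.027))
h0,h1=w(403,366,.038),w(399.5,418,.038);print('handle',h0,h1,np.degrees(np.arctan2(*(h0-h1)[::-1])))
c=(P[0]+P[1]+P[2]+P[3])/4; v=c-h1; print(np.degrees(np.arctan2(v[1],v[0])),np.linalg.norm(v))
```

```text
disp [ 0.6607 -0.1277] [0.0858 0.0861 0.0879 0.0854]
[ -43.0252 -132.4617  136.5043   46.0916]
knob [ 0.6749 -0.112 ] [ 0.6465 -0.1435] [ 0.6607 -0.1278] 0.042419029716680046 47.92599351859844
ring [ 0.6605 -0.1282]
dish [array([ 0.5448, -0.1851]), array([ 0.6131, -0.2488]), array([ 0.6113, -0.1822]), array([ 0.5453, -0.2531])] [ 0.5789 -0.217 ] [ 0.5783 -0.2176]
lip [ 0.611  -0.1811]
handle [ 0.546  -0.2468] [ 0.5068 -0.2839] 43.3729488787371
42.81904771145446 0.0979598335819562
```

```bash
python3 -c "
from h import *
plan((.661,-.128,.22,-43),(.661,-.128,.126,-43))"
```

```text
now [ 0.6189 -0.1707  0.3199] yawY (np.float64(-43.10393582818616), 'tilt', array([-0.0002,  0.0014])) j [-0.3426  0.4438  0.73    1.5996 -0.3114  1.2184 -0.3044] t 3.375
[0.2394, 0.0067, 0.3999] [-0.0004, -0.0003, -0.0006]
[0.2391, 0.0071, 0.7759] [-0.0004, -0.0003, -0.0006]
```

apply_moves([
  [[0.12,0,0.1],[0,0,0]],
  [[0.24,0.007,0.2],[0,0,0]],
  [[0.24,0.007,0.4],[0,0,0]],
  [[0.24,0.007,0.5],[0,0,0]],
  [[0.24,0.007,0.6],[0,0,0]],
  [[0.24,0.007,0.7],[0,0,0]],
  [[0.24,0.007,0.776],[0,0,0]],
  [[0.24,0.007,0.776],[0,0,0]],
  [[0.24,0.007,0.776],[0,0,0]],
])

```text
clock: 4.5
tcp_pos: [0.6619, -0.1304, 0.127]
orientation: [2.883, 1.246, 0.002]
contact_force: [0.6, 0.5, 0.0]
grip_width: 0.0854
gripper_force: 0.0
```

apply_moves([
  [[0,0,0],[0,0,0]],
  [[0,0,0],[0,0,0]],
  [[0,0,0],[0,0,0]],
  [[0,0,0],[0,0,0]],
  [[0,0,0],[0,0,0]],
  [[0,0,0],[0,0,0]],
  [[0,0,0],[0,0,0]],
  [[0,0,0],[0,0,0]],
], jaw=-1, newtons=40)

```text
clock: 5.5
tcp_pos: [0.6596, -0.1286, 0.1263]
orientation: [-2.879, -1.244, 0.004]
contact_force: [-7.1, 5.1, 10.3]
grip_width: 0.0144
gripper_force: 38.9
```

```bash
python3 -c "
from h import *
plan((.661,-.128,.126,-43));o=telemetry.get_obs();print(o['contact_force'],o['moment'])"
```

```text
now [ 0.6596 -0.1286  0.1263] yawY (np.float64(-43.245627964948355), 'tilt', array([-0.0043,  0.0038])) j [-0.3046  0.6852  0.6014  1.6936 -0.4718  0.9169 -0.2681] t 5.5
[0.0055, 0.0023, 0.0013] [-0.0018, 0.0001, -0.0014]
[-7.0873  5.1402 10.3478] [1.1522 1.776  0.0433]
```

apply_moves([
  [[0,-0.008,0],[0,0,0.05]],
  [[0,-0.008,0],[0,0,0.1]],
  [[0,-0.008,0],[0,0,0.15]],
  [[0,-0.008,0],[0,0,0.2]],
  [[0,-0.008,0],[0,0,0.25]],
  [[0,-0.008,0],[0,0,0.3]],
  [[0,-0.008,0],[0,0,0.35]],
  [[0,-0.008,0],[0,0,0.39]],
  [[0,-0.008,0],[0,0,0.39]],
  [[0,-0.008,0],[0,0,0.39]],
])

```text
clock: 6.75
tcp_pos: [0.6594, -0.1283, 0.1264]
orientation: [-3.075, 0.638, 0.003]
contact_force: [-4.2, 2.1, 4.1]
grip_width: 0.0149
gripper_force: 39.4
```

```bash
python3 -c "
from h import *
plan((.661,-.128,.126,-43));o=telemetry.get_obs();print(o['contact_force'],o['moment'],o['grip_width'])"
```

```text
now [ 0.6594 -0.1283  0.1264] yawY (np.float64(-113.44517367318659), 'tilt', array([-0.0013,  0.0015])) j [-0.4781  0.8022  0.9043  1.7083 -0.7332  1.0077 -1.285 ] t 6.75
[0.0052, -0.0037, 0.0017] [-0.0006, 0.0003, -0.3914]
[-4.1839  2.0695  4.1351] [0.4643 0.7609 0.1177] 0.01487704609853832
```

apply_moves([
  [[0,0,0],[0,0,0.02]],
  [[0,0,0],[0,0,0.02]],
  [[0,0,0],[0,0,0.02]],
  [[0,0,0],[0,0,0.02]],
])

```text
clock: 7.25
tcp_pos: [0.6594, -0.1283, 0.1264]
orientation: [-3.053, 0.734, 0.003]
contact_force: [-3.6, 2.5, 5.3]
grip_width: 0.0147
gripper_force: 39.4
```

```bash
python3 -c "
from h import *
plan((.661,-.128,.126,-43));o=telemetry.get_obs();print(o['contact_force'],o['moment'],o['grip_width'])
d=save('wrist','w2');cv2.imwrite('pics/w2b.png',cv2.convertScaleAbs(cv2.resize(cv2.imread('pics/w2.png'),(640,480)),alpha=1.6))"
```

```text
now [ 0.6594 -0.1283  0.1264] yawY (np.float64(-117.04110177787403), 'tilt', array([-0.0013,  0.0017])) j [-0.4851  0.8096  0.9186  1.7087 -0.7463  1.0142 -1.3376] t 7.25
[0.0049, -0.004, 0.0016] [-0.0006, 0.0003, -0.4113]
[-3.5834  2.5185  5.2955] [0.5632 0.7818 0.2193] 0.014668697114551566
```

View pics/w2b.png

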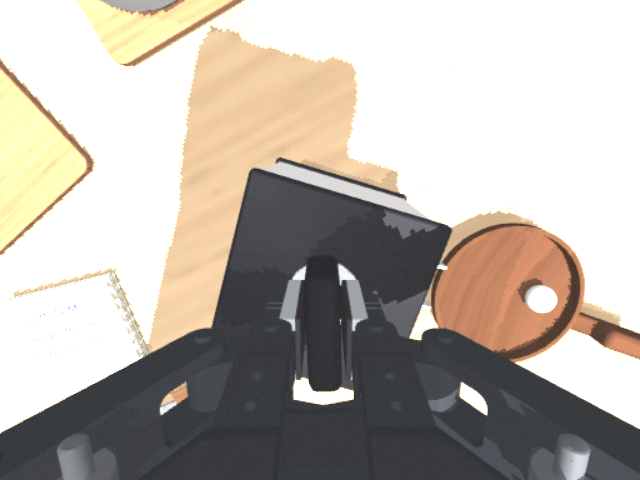

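The sweet is in the dish at (541,299), the bar follows the tool, and the moment jump shows the knob is at its stop. Releasing.

apply_moves([
  [[0,0,0],[0,0,0]],
  [[0,0,0],[0,0,0]],
  [[0,0,0],[0,0,0]],
  [[0,0,0],[0,0,0]],
  [[0,0,0],[0,0,0]],
  [[0,0,0],[0,0,0]],
  [[0,0,0],[0,0,0]],
  [[0,0,0],[0,0,0]],
  [[0,0,0],[0,0,0]],
  [[0,0,0],[0,0,0]],
], jaw=1)

```text
clock: 8.55
tcp_pos: [0.6599, -0.129, 0.126]
orientation: [-3.054, 0.736, -0.0]
contact_force: [-0.1, 0.7, -0.1]
grip_width: 0.0852
gripper_force: 0.0
```

apply_moves([
  [[0,0,-0.1],[0,0,0]],
  [[0,0,-0.25],[0,0,0]],
  [[0,0,-0.45],[0,0,0]],
  [[0,0,-0.6],[0,0,0]],
  [[0,0,-0.6],[0,0,-0.05]],
  [[0,0,-0.6],[0,0,-0.1]],
  [[0,0,-0.6],[0,0,-0.15]],
  [[0,0,-0.6],[0,0,-0.2]],
])

```text
clock: 9.55
tcp_pos: [0.6599, -0.1297, 0.2781]
orientation: [3.131, 0.251, 0.003]
contact_force: [-0.5, -0.0, -0.4]
grip_width: 0.0855
gripper_force: 0.0
```

```bash
python3 -c "
from h import *
plan((.54,-.255,.28,-47))"
```

```text
now [ 0.6599 -0.1297  0.2781] yawY (np.float64(-80.83827587365869), 'tilt', array([ 0.0018, -0.0006])) j [-0.4802  0.5958  0.8968  1.5802 -0.4892  1.2028 -0.8996] t 9.55
[-0.5534, 0.4184, -0.0081] [0.0004, -0.0004, -0.188]
```

apply_moves([
  [[-0.13,0.1,0],[0,0,-0.045]],
  [[-0.27,0.2,0],[0,0,-0.09]],
  [[-0.41,0.3,0],[0,0,-0.14]],
  [[-0.55,0.42,0],[0,0,-0.188]],
  [[-0.55,0.42,0],[0,0,-0.188]],
  [[-0.55,0.42,0],[0,0,-0.188]],
  [[-0.55,0.42,0],[0,0,-0.188]],
])

```text
clock: 10.42
tcp_pos: [0.5413, -0.2531, 0.2764]
orientation: [2.925, 1.147, 0.001]
contact_force: [0.6, 0.4, 0.1]
grip_width: 0.0852
gripper_force: 0.0
```

```bash
python3 -c "
from h import *
d=save('wrist','w3')
cv2.imwrite('pics/w3b.png',cv2.convertScaleAbs(cv2.resize(cv2.imread('pics/w3.png'),(800,600)),alpha=1.3))"
```

```text
(no output)
```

View pics/w3b.png

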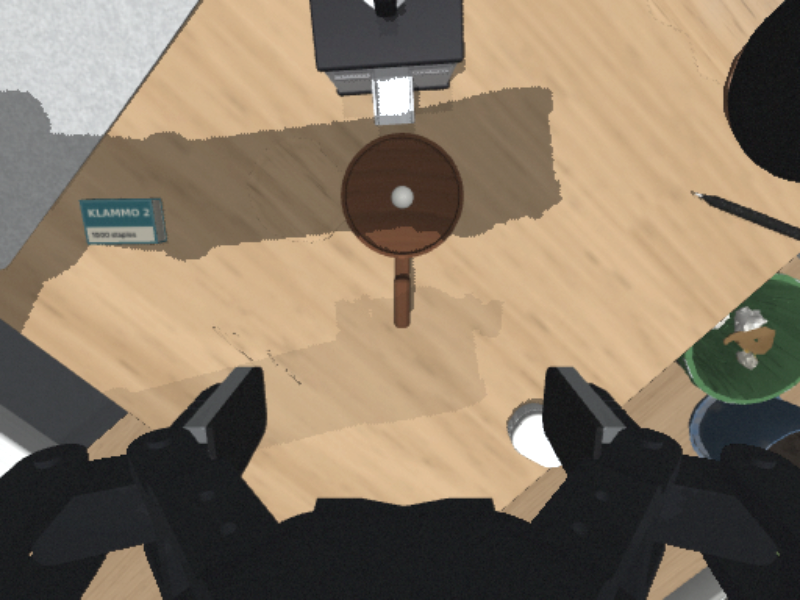

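Sweet is at (402,197), the dish rim is centred at (402.5,194.5), and the handle grip top spans (393–410, 277–327).

Run:
```python
from h import *
d=ld('w3');g=lambda u,v:((u+.5)/1.5625-.5,(v+.5)/1.5625-.5)
w=lambda u,v,z:onz(d,*g(u,v),z)
c=(w(342,195,.024)+w(463,195,.024)+w(402.5,133,.024)+w(402.5,256,.024))/4
t=w(401.5,326,.038);s=w(402,277,.038)
print('dish',c,'grip',(s+t)/2,np.linalg.norm(s-t),np.linalg.norm(c-(s+t)/2))
v=c-t;print(np.degrees(np.arctan2(v[1],v[0])));v=s-t;print(np.degrees(np.arctan2(v[1],v[0])))
gp=(s+t)/2
plan((*gp,.13,-47),(*gp,.032,-47))
```

```text
dish [ 0.5775 -0.2181] grip [ 0.5169 -0.2736] 0.040607114805537595 0.08219291007609929
42.39880630880781
42.244934854631886
now [ 0.5413 -0.253   0.2762] yawY (np.float64(-47.155328960381674), 'tilt', array([ 0.0001, -0.0001])) j [-0.2626  0.4152  0.7986  1.7645 -0.33    1.1013 -0.1776] t 10.475
[-0.1276, -0.0061, 0.5847] [0.0, -0.0, -0.0009]
[-0.1276, -0.0062, 0.9767] [0.0, -0.0, -0.0009]
```

apply_moves([
  [[-0.06,-0.003,0.15],[0,0,0.003]],
  [[-0.128,-0.006,0.3],[0,0,0.003]],
  [[-0.128,-0.006,0.45],[0,0,0.003]],
  [[-0.128,-0.006,0.6],[0,0,0.003]],
  [[-0.128,-0.006,0.7],[0,0,0.003]],
  [[-0.128,-0.006,0.8],[0,0,0.003]],
  [[-0.128,-0.006,0.9],[0,0,0.003]],
  [[-0.128,-0.006,0.976],[0,0,0.003]],
  [[-0.128,-0.006,0.976],[0,0,0.003]],
  [[-0.128,-0.006,0.976],[0,0,0.003]],
])

```text
clock: 11.72
tcp_pos: [0.5164, -0.275, 0.0327]
orientation: [2.93, 1.131, 0.001]
contact_force: [-0.2, 0.2, 0.7]
grip_width: 0.0849
gripper_force: 0.0
```

apply_moves([
  [[0,0,0],[0,0,0]],
  [[0,0,0],[0,0,0]],
  [[0,0,0],[0,0,0]],
  [[0,0,0],[0,0,0]],
  [[0,0,0],[0,0,0]],
  [[0,0,0],[0,0,0]],
  [[0,0,0],[0,0,0]],
  [[0,0,0],[0,0,0]],
  [[0,0,0],[0,0,0]],
  [[0,0,0],[0,0,0]],
], jaw=-1, newtons=60)

```text
clock: 12.98
tcp_pos: [0.5159, -0.2747, 0.0321]
orientation: [-2.931, -1.131, -0.0]
contact_force: [-0.3, 0.7, 4.4]
grip_width: 0.0126
gripper_force: 61.2
```

```bash
python3 -c "
from h import *
plan((.517,-.274,.13,-47));o=telemetry.get_obs();print(o['contact_force'],o['moment'])
d=save('wrist','w4');cv2.imwrite('pics/w4b.png',cv2.convertScaleAbs(cv2.resize(cv2.imread('pics/w4.png'),(640,480)),alpha=1.5))"
```

```text
now [ 0.5159 -0.2747  0.0321] yawY (np.float64(-47.787113415354284), 'tilt', array([0.0001, 0.0001])) j [-0.0302  0.7081  0.5597  1.9522 -0.6048  0.6529  0.082 ] t 12.975
[0.0053, 0.0009, -0.3916] [0.0, -0.0, -0.0044]
[-0.2609  0.7246  4.4386] [0.3616 0.0474 0.0242]
```

View pics/w4b.png

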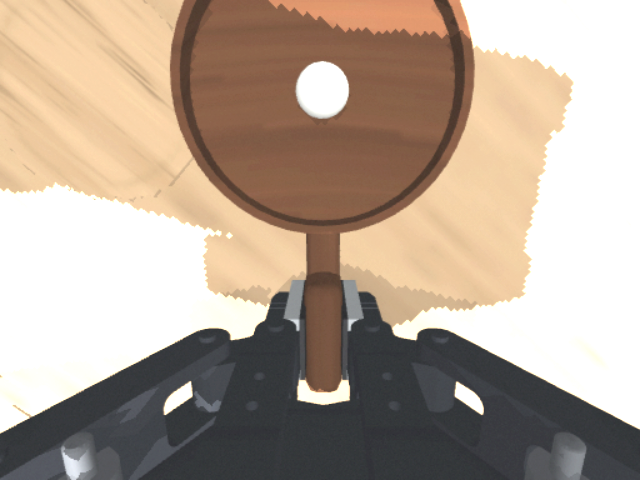

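Firm grip, with the sweet centred at (322,90). Lifting gently.

apply_moves([
  [[0,0,-0.01],[0,0,0]],
  [[0,0,-0.03],[0,0,0]],
  [[0,0,-0.06],[0,0,0]],
  [[0,0,-0.1],[0,0,0]],
  [[0,0,-0.14],[0,0,0]],
  [[0,0,-0.18],[0,0,0]],
  [[0,0,-0.22],[0,0,0]],
  [[0,0,-0.26],[0,0,0]],
  [[0,0,-0.3],[0,0,0]],
  [[0,0,-0.34],[0,0,0]],
])

```text
clock: 14.28
tcp_pos: [0.5158, -0.2747, 0.1177]
orientation: [-2.931, -1.131, 0.0]
contact_force: [-0.3, -0.3, -0.8]
grip_width: 0.0124
gripper_force: 60.3
```

apply_moves([
  [[0,0,-0.03],[0,0,0]],
  [[0,0,-0.06],[0,0,0]],
  [[0,0,-0.08],[0,0,0]],
  [[0,0,-0.09],[0,0,0]],
  [[0,0,-0.09],[0,0,0]],
  [[0,0,-0.09],[0,0,0]],
  [[0,0,-0.09],[0,0,0]],
  [[0,0,-0.09],[0,0,0]],
])

```text
clock: 15.28
tcp_pos: [0.5158, -0.2747, 0.1394]
orientation: [-2.931, -1.131, 0.0]
contact_force: [0.4, 0.4, -2.4]
grip_width: 0.0123
gripper_force: 60.3
```

```bash
python3 -c "
from h import *
plan((.517,-.274,.14,-133));o=telemetry.get_obs();print(o['contact_force'],o['moment'],o['grip_width'],o['gripper_force'])
d=save('wrist','w5');cv2.imwrite('pics/w5b.png',cv2.convertScaleAbs(cv2.resize(cv2.imread('pics/w5.png'),(640,480)),alpha=1.5))"
```

```text
now [ 0.5158 -0.2747  0.1394] yawY (np.float64(-47.78873800792155), 'tilt', array([-0.0003,  0.0001])) j [-0.1319  0.5588  0.696   1.9136 -0.4743  0.8393 -0.0191] t 15.275
[0.0055, 0.0013, -0.0024] [-0.0, 0.0001, 0.4734]
[ 0.3761  0.4189 -2.406 ] [-0.0643  0.0709  0.0268] 0.012255352835487286 60.346423387527466
```

View pics/w5b.png

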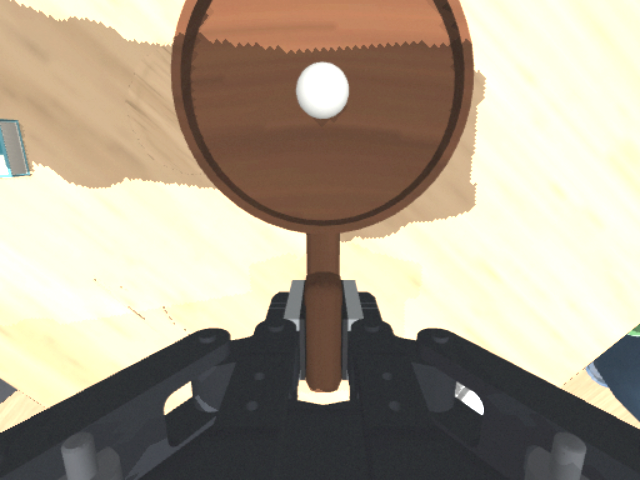

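The lift is level and the sweet stays centred at (322,90). Now the slow quarter turn.

apply_moves([
  [[0,0,0],[0,0,0.004]],
  [[0,0,0],[0,0,0.012]],
  [[0,0,0],[0,0,0.024]],
  [[0,0,0],[0,0,0.04]],
  [[0,0,0],[0,0,0.056]],
  [[0,0,0],[0,0,0.072]],
  [[0,0,0],[0,0,0.088]],
  [[0,0,0],[0,0,0.104]],
  [[0,0,0],[0,0,0.12]],
  [[0,0,0],[0,0,0.136]],
])

```text
clock: 16.58
tcp_pos: [0.5159, -0.2746, 0.1395]
orientation: [-3.105, -0.48, 0.0]
contact_force: [0.2, 0.3, -1.9]
grip_width: 0.0124
gripper_force: 60.3
```

apply_moves([
  [[0,0,0],[0,0,0.016]],
  [[0,0,0],[0,0,0.032]],
  [[0,0,0],[0,0,0.048]],
  [[0,0,0],[0,0,0.064]],
  [[0,0,0],[0,0,0.08]],
  [[0,0,0],[0,0,0.096]],
  [[0,0,0],[0,0,0.112]],
  [[0,0,0],[0,0,0.128]],
  [[0,0,0],[0,0,0.144]],
  [[0,0,0],[0,0,0.16]],
])

```text
clock: 17.82
tcp_pos: [0.5159, -0.2745, 0.1395]
orientation: [-3.126, 0.307, -0.0]
contact_force: [0.5, -0.4, -1.9]
grip_width: 0.012
gripper_force: 60.3
```

apply_moves([
  [[0,0,0],[0,0,0.016]],
  [[0,0,0],[0,0,0.032]],
  [[0,0,0],[0,0,0.048]],
  [[0,0,0],[0,0,0.064]],
  [[0,0,0],[0,0,0.08]],
  [[0,0,0],[0,0,0.096]],
  [[0,0,0],[0,0,0.112]],
  [[0,0,0],[0,0,0.128]],
  [[0,0,0],[0,0,0.144]],
  [[0,0,0],[0,0,0.156]],
])

```text
clock: 19.08
tcp_pos: [0.516, -0.2745, 0.1395]
orientation: [-2.959, 1.055, 0.0]
contact_force: [0.5, -0.3, -2.3]
grip_width: 0.0118
gripper_force: 60.3
```

apply_moves([
  [[0,0,0],[0,0,0.01]],
  [[0,0,0],[0,0,0.018]],
  [[0,0,0],[0,0,0.024]],
  [[0,0,0],[0,0,0.024]],
  [[0,0,0],[0,0,0.024]],
  [[0,0,0],[0,0,0.024]],
  [[0,0,0],[0,0,0.024]],
  [[0,0,0],[0,0,0.024]],
  [[0,0,0],[0,0,0.024]],
  [[0,0,0],[0,0,0.024]],
])

```text
clock: 20.32
tcp_pos: [0.5159, -0.2747, 0.1395]
orientation: [-2.918, 1.163, 0.0]
contact_force: [-0.1, 0.8, -1.6]
grip_width: 0.0118
gripper_force: 60.3
```

apply_moves([
  [[0,0,0],[0,0,0]],
  [[0,0,0],[0,0,0]],
  [[0,0,0],[0,0,0]],
  [[0,0,0],[0,0,0]],
  [[0,0,0],[0,0,0]],
  [[0,0,0],[0,0,0]],
  [[0,0,0],[0,0,0]],
  [[0,0,0],[0,0,0]],
  [[0,0,0],[0,0,0]],
  [[0,0,0],[0,0,0]],
])

```text
clock: 21.58
tcp_pos: [0.5159, -0.2747, 0.1395]
orientation: [-2.918, 1.163, 0.0]
contact_force: [-0.3, -0.0, -1.6]
grip_width: 0.0121
gripper_force: 60.3
```

```bash
python3 -c "
from h import *
plan((.517,-.274,.14,-133));o=telemetry.get_obs();print(abs(o['qvel']).max(),o['grip_width'],o['gripper_force'])
d=save('wrist','w6');w=cv2.imread('pics/w6.png');save('top','t6');t=cv2.imread('pics/t6.png')[120:280,190:340]
cv2.imwrite('pics/w6b.png',cv2.convertScaleAbs(np.hstack([cv2.resize(w,(400,300)),cv2.resize(t,(320,300))]),alpha=1.5))"
```

```text
now [ 0.5159 -0.2747  0.1395] yawY (np.float64(-133.46764599679665), 'tilt', array([0.    , 0.0001])) j [-0.3499  0.741   1.0729  1.9253 -0.7966  0.9783 -1.2246] t 21.575
[0.0014, -0.0052, -0.0019] [-0.0, 0.0, -0.0026]
0.001988101409191358 0.012101132013529668 60.32735466957092
```

View pics/w6b.png

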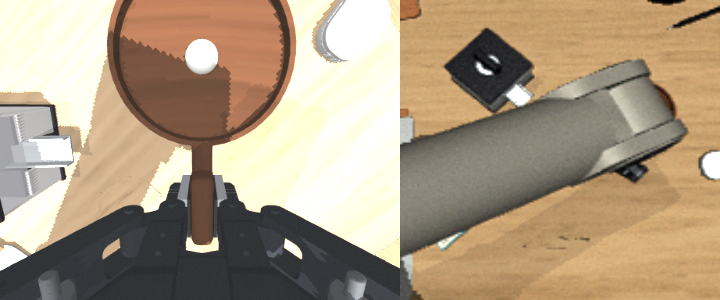

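The dish is level and square to the chute, with the sweet centred at (201,56). The knob is back in line with the chute at (487,62).

```bash
python3 -c "
from bench import job
print(job.hand_in())"
```

```text
the job is handed in; nothing more can be done
None
```

I handed the job in at about 21.6 s with the dish held level and still about 105 mm up, turned about 86° so its handle is square to the chute. The sweet is in the middle and the knob looks back at rest; no verdict came back.

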